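# Wind back the glue press and take out the batten

## Task

The glue has set: turn the small press's crank anticlockwise (seen from above) until its stiff resistance suddenly drops away, and stop within half a turn of that, without ever forcing the crank. Only then slide the freed batten out from under the foot and lay it flat in the plywood tray, leaving the glue bottle, the jar and the sanding block alone.

Things in the scene. Friction and masses are not known exactly. Their poses are not given: they have to be found in the camera images.
- press: small grey C-frame screw press, fixed, placed differently each time. Origin on the bench under the spindle (crank) axis; x points to the column at the back, z up. Base plate 14 mm thick, x -45 to +65 mm, y -90 to +46 mm. Column 50 mm wide (y), front face at x = +38 mm. Head 52 mm wide (y), x -24 to +62 mm, z 78 to 112 mm; above it the crank's rubber bearing collar and hub, up to z = 133 mm.
- crank_axis (a point): crank axis (vertical) at the hub's top, 131 mm up. Its rubber bearing gives 1 mm per 8 N sideways; over 25 N is forcing it. Anticlockwise from above winds back: under 0.2 turn of free play, then stiff (5 to 10 N at the knob) for a hidden, varying number of turns (1.5 to 4.5 in all), then suddenly light (about 1 N): the press has let go. The crank keeps its height; clockwise it is soon blocked.
- crank_knob (a point): middle of the crank's upright wooden knob, which spins freely on its pin: round, about 21 mm in diameter, 47 mm tall (23 mm above and 24 mm below this point). It goes round the crank axis at 45 mm radius; this point is 155 mm above the bench. The flat crank arm is at its lower end (arm top 130 mm above the bench); nothing else stands beside it.
- press_foot (a point): centre of the underside of the press's round steel foot (34 mm in diameter, on the crank axis). It presses on the batten, 36 mm above the bench, and stays there for an unknown number of turns; then it rises only 1.5 mm a turn. When the crank goes light it stands between 1.3 and 2.0 mm clear of the batten, and it stays where the crank leaves it.
- batten_center (a point): centre of the glued-up wooden batten: plain bar 160 mm long (its y), 36 wide (its x), 22 thick, about 90 g. It lies flat on the press base (underside 14 mm over the bench), about along the press's y; one end, under the foot, reaches 25 mm past the axis; the other reaches out to the press's -y, 135 mm from the axis and 45 mm beyond the base plate. It can be drawn out lengthwise to -y.
- tray_in (a point): centre of the inner floor of the shallow plywood tray, 6 mm above the bench. Tray fixed; inside 202 mm (its x) by 102 mm (its y), walls 6 mm thick and 24 mm high over the bench.
- glue_bottle: glue bottle standing on the bench, 54 mm in diameter, 160 mm tall, origin at its underside; not to be disturbed
- nail_jar: jar with a lid standing on the bench, 62 mm in diameter, 85 mm tall, origin at its underside; not to be disturbed
- sanding_block: brown sanding block lying on the bench, 64 x 112 x 28 mm, origin at its underside; not to be disturbed

How it is judged:
By the outcome, as a careful person would: the job done as asked, in the order asked, and still so for the second after the job is handed in, with the robot touching nothing.
It also fails if it takes over 72 s, if anything falls off the work surface, if the arm or the gripper's body presses on something with over 40 N, if the wrist force passes 120 N, or if a joint passes its speed limit or range.

## Robot

A 6-joint arm with a two-finger parallel gripper is mounted at the origin on a cart in front of the work surface, level with it; the furniture and walls round the work are solid. World frame = base frame: x ahead of the robot, y to its left, z up, the work surface at z = 0. Lengths are in m, angles in degrees, forces in N, time in s.
With the tool pointing down it reaches from about 0.3 to 0.85 m from the base axis. Payload 4.2 kg.
Tool frame: the origin (TCP) lies between the finger pads; the fingertips stand 8 mm ahead of it and the grasp point (between the pads) lies 11 mm behind it (tcp_to_tips is the distance from the TCP to the fingertips, in m); z points along the fingers, y is the line along which they close (so a half turn about z gives the same grasp; the last joint's range is limited). The gripper opens to 91 mm and grips with 3 to 60 N. Pads are 32 mm wide; open, the fingers measure 118 mm over their backs; the gripper's body (76 mm by 178 mm) begins 60 mm behind the grasp point.
Start: joints at [-64.572, 18.312, 89.639, -0, 72.044, -1.146], TCP at [0.257, -0.514, 0.222] pointing down, gripper open.
Joint ranges: [-177.97, 177.97], [-48.28, 115.42], [12.27, 149.76], [-77.06, 257.06], [2.81, 150.46], [-146.56, 146.56]. Speed limits (degrees/s): [147.25, 147.25, 180, 180, 180, 180].

## Interface

Orientations are given as [roll, pitch, yaw] about the fixed x, y, z axes, in that order (R = Rz(yaw) Ry(pitch) Rx(roll)).
In Python, from bench import read_state, capture, camera_model, sign_off, silhouettes, tcp_to_tips gives the robot as it stands.
- The arm moves only by the tool play_rows, never from a script. Its argument "motion" is a list of rows, each an object with "delta_pos": the shift along the tool's x, y, z in mm, a list of three; "angular": the turn, a rotation vector about the tool's x, y, z in degrees, a list of three. In form: [{"delta_pos": [dx, dy, dz], "angular": [rx, ry, rz]}, ...]. A call has exactly 5 rows; each row is the pose to reach, as a shift and turn from the pose commanded when the call began, along the tool's axes at that moment; what a row does not reach only later rows make up. A row lasts 1/8 s, in which the tool goes at most 62.5 mm and 10.7 degrees, less where a joint would pass 70% of its speed; a pose out of reach is approached as far as the arm can. A call with a gripper value outside its range is refused whole. "gripper" is the finger opening in mm, from 0 to 91.2, set as the call begins (left out, the last holds). The fingers move at their own pace and stop on an object; "force" is the grip in N (left out, the last holds). Time passes only in rows, so rows that repeat a pose let the fingers close, or fill a call up. It gives the time, the measured TCP pose, the force, the opening and the grip force at its end, in the units of the state.
- read_state(): the state, without advancing time (a new reading comes with each control period).
- capture(name): name is "scene" or "top" or "wrist"; returns (picture, depth): 400x640x3 uint8, blue, green, red; 400x640 float32, m along the optical axis (not along the pixel's ray), 0 where there is no reading.
- camera_model(name): a dict with "camera_matrix" (3x3 intrinsics, pixels), "position" and "attitude" of the camera in the world. Camera axes: x right, y up, looking along -z (the intrinsics and any distortion apply to the point x, -y, -z); pixel columns grow to the right and rows downward; lengths in m; the calibration is good to about 2 mm. A picture is of the moment at which its call begins: read the wrist's pose just before it. camera_model takes no time and is no camera call; for the wrist camera it gives the pose at the moment of the call.
- sign_off(): hands the job in; it is judged then, once.
Trained networks look in the newest picture that a camera, given by its name, has taken for a name from the list of things; names that differ only in an ending like _2 or _b are one class to them, and where a whole thing is asked for, a point or a joint stands for the part that bears it (a point fixed in the world has none). Each returns a list of dicts, best first, with "confidence" (0 to 1); they miss things now and then, are a little off and sometimes report something else, mostly with a low value. They report only what shows in the picture. A call takes as long as a camera call.
- silhouettes(camera, name): "pixels" (400x640 bool, what is visible of it) and "box" ([left, top, width, height] in pixels, round what is visible of it).
The state is a dict: "time": time; "joint_pos": joint angles; "joint_vel": joint speeds; "joint_torque": joint torques, N m; "ee_pos": TCP position; "eef_rot": TCP orientation; "ft_force": force on the tool from outside, world axes, zero at the start; "torque": the same for the moment, N m; "finger_gap": opening from 0.0 (shut) to 1.0 (fully open); "grip_force": force on a finger pad.
Only numpy, scipy, OpenCV 4.12 (cv2) and the standard library are available. Lean on these libraries where they do the work, as an engineer would, in place of code of your own. Each camera call takes 0.05 s, during which the arm holds its last target. There are 200 camera calls.

## Working session

There is one attempt and no reset: what is moved stays moved. The work goes in short steps, Python scripts to look and compute and a tool call to move; the robot and the scene stay as the last step left them, time stands still between calls to the robot, and variables do not carry over. Pictures are saved under pics/ and viewed, at most 10 in all, crops included, and the job is handed in when it is done.

Besides the shell and the picture viewer there is one more tool, called by a JSON object that holds its "method" and its "body". play_rows: Moves the arm, as the interface text tells. Its arguments: {"type":"object","properties":{"motion":{"type":"array","items":{"type":"object","properties":{"delta_pos":{"type":"array","items":{"type":"number"}},"angular":{"type":"array","items":{"type":"number"}}}}},"gripper":{"type":"number"},"force":{"type":"number"}},"required":["motion"]}

```bash
ls; mkdir -p pics
python3 - <<'E'
from bench import *
import cv2,numpy as np
s=read_state();print({k:np.round(v,3) for k,v in s.items()},tcp_to_tips)
a,d=capture("scene");b,e=capture("top")
cv2.imwrite("pics/a.png",np.vstack([a,b])[:, :])
cv2.imwrite("pics/a.png",cv2.resize(np.vstack([a,b]),(480,600)))
for c in("scene","top"):print(camera_model(c))
for c in("scene","top"):
  for n in["press","crank_knob","batten_center","tray_in","glue_bottle","nail_jar","sanding_block"]:
    print(c,n,[(round(r["confidence"],2),r["box"]) for r in silhouettes(c,n)[:2]])
E
```

```text
pics
{'time': np.float64(0.0), 'joint_pos': array([-64.574,  18.349,  89.705,  -0.   ,  72.043,  -1.145]), 'joint_vel': array([ 0.094, -0.028, -0.012,  0.122, -0.069,  0.123]), 'joint_torque': array([ 1.0000e-03, -4.1247e+01, -2.3197e+01,  7.3000e-02,  4.6000e-02,
       -0.0000e+00]), 'ee_pos': array([ 0.257, -0.514,  0.221]), 'eef_rot': array([-1.79902e+02, -2.00000e-03,  2.65710e+01]), 'ft_force': array([ 0.718,  0.595, -0.913]), 'torque': array([-0.014, -0.031,  0.022]), 'grip_force': np.float64(0.0), 'finger_gap': np.float64(1.003)} 0.008
{'camera_matrix': array([[461.57938787,   0.        , 318.91545045],
       [  0.        , 461.57938787, 200.60036646],
       [  0.        ,   0.        ,   1.        ]]), 'position': array([0.08348561, 1.02129652, 0.73951266]), 'attitude': array([  53.69025315,    0.59249313, -149.21529238])}
{'camera_matrix': array([[403.8205278 ,   0.        , 320.28692175],
       [  0.        , 403.8205278 , 195.32928139],
       [  0.        ,   0.        ,   1.        ]]), 'position': array([0.34328653, 0.27092811, 1.00748953]), 'attitude': array([ 10.27313837,   1.86681625, -90.79582645])}
scene press [(0.74, [283.7, 188.2, 62.1, 88.9])]
scene crank_knob [(0.65, [284.1, 190.3, 64.7, 86.0]), (0.62, [325.1, 188.0, 5.6, 19.9])]
scene batten_center [(0.84, [306.6, 212.7, 39.0, 48.8])]
scene tray_in [(0.84, [313.3, 157.9, 87.5, 46.2]), (0.37, [306.0, 188.8, 29.4, 38.8])]
scene glue_bottle [(0.96, [270.4, 140.8, 17.9, 60.6])]
scene nail_jar [(0.66, [397.6, 212.0, 29.6, 44.5])]
scene sanding_block [(0.7, [311.3, 292.1, 36.6, 56.8])]
top press [(0.9, [275.2, 177.7, 62.5, 49.1])]
top crank_knob [(0.47, [310.8, 197.0, 4.4, 17.1])]
top batten_center [(0.84, [302.0, 192.1, 48.7, 23.1])]
top tray_in [(0.75, [406.1, 136.1, 48.3, 89.9])]
top glue_bottle [(0.59, [348.2, 99.7, 24.2, 36.2])]
top nail_jar [(0.86, [347.3, 262.3, 27.7, 29.0])]
top sanding_block [(0.59, [217.2, 233.6, 48.1, 44.4])]
```

```bash
cat > h.py <<'E'
from bench import *
import cv2,numpy as np
from scipy.spatial.transform import Rotation as R
def cam(c):
    m=camera_model(c); A=m["attitude"]
    A=R.from_euler("xyz",A,degrees=True).as_matrix() if np.shape(A)==(3,) else A
    return m["camera_matrix"],np.array(m["position"]),A
def cloud(depth,c,m=None):
    K,p,A=m or cam(c); v,u=np.indices(depth.shape)
    P=np.stack([(u-K[0,2])/K[0,0]*depth,-(v-K[1,2])/K[1,1]*depth,-depth],-1)
    W=P@A.T+p; W[depth<=0]=np.nan; return W
def proj(W,m):
    K,p,A=m; q=(np.asarray(W)-p)@A
    return np.stack([K[0,2]+K[0,0]*q[...,0]/-q[...,2],K[1,2]+K[1,1]*q[...,1]/q[...,2]],-1)
E
python3 - <<'E'
from h import *
for c in("scene","top"):
  im,d=capture(c);W=cloud(d,c)
  np.save(f"{c}.npy",W); cv2.imwrite(f"{c}.png",im)
  for n in["press","crank_knob","batten_center","tray_in","glue_bottle","nail_jar","sanding_block"]:
    for r in silhouettes(c,n)[:1]:
      w=W[r["pixels"]];w=w[~np.isnan(w[:,0])]
      print(c,n,len(w),np.round(np.percentile(w,[3,50,97],axis=0),3).tolist())
s=cv2.imread("scene.png")[120:370,230:450];t=cv2.imread("top.png")[80:300,200:470]
cv2.imwrite("pics/b.png",np.hstack([cv2.resize(s,(420,477)),cv2.resize(t,(380,310)) if 0 else cv2.copyMakeBorder(cv2.resize(t,(380,310)),0,167,0,0,0)]))
E
```

```text
scene press 2864 [[0.449, 0.288, 0.005], [0.489, 0.379, 0.047], [0.544, 0.413, 0.162]]
scene crank_knob 178 [[0.472, 0.316, 0.135], [0.479, 0.326, 0.161], [0.489, 0.33, 0.178]]
scene batten_center 559 [[0.472, 0.236, 0.016], [0.491, 0.311, 0.035], [0.521, 0.389, 0.038]]
scene tray_in 2198 [[0.451, -0.022, 0.003], [0.551, 0.031, 0.008], [0.659, 0.095, 0.024]]
scene glue_bottle 903 [[0.676, 0.195, 0.009], [0.691, 0.22, 0.081], [0.715, 0.232, 0.154]]
scene nail_jar 1054 [[0.296, 0.191, 0.002], [0.32, 0.233, 0.059], [0.352, 0.243, 0.086]]
scene sanding_block 1818 [[0.329, 0.457, 0.001], [0.372, 0.518, 0.028], [0.423, 0.562, 0.031]]
top press 2274 [[0.45, 0.28, 0.007], [0.491, 0.347, 0.016], [0.559, 0.405, 0.173]]
top crank_knob 607 [[0.481, 0.23, 0.023], [0.504, 0.274, 0.035], [0.525, 0.334, 0.039]]
top batten_center 626 [[0.481, 0.23, 0.02], [0.504, 0.276, 0.035], [0.525, 0.336, 0.039]]
top tray_in 4068 [[0.455, -0.023, 0.002], [0.556, 0.03, 0.006], [0.659, 0.089, 0.025]]
top glue_bottle 659 [[0.677, 0.179, 0.016], [0.689, 0.205, 0.11], [0.715, 0.226, 0.159]]
top nail_jar 607 [[0.3, 0.183, 0.002], [0.326, 0.212, 0.083], [0.353, 0.237, 0.087]]
```

View pics/b.png

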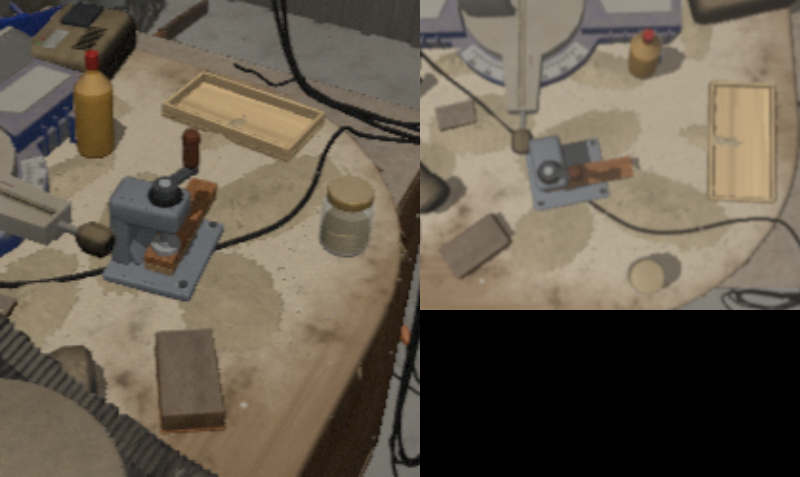

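Run:
```python
from h import *
for c in("scene","top"):
  W=np.load(c+".npy").reshape(-1,3);W=W[~np.isnan(W[:,0])]
  b=W[(W[:,0]>.42)&(W[:,0]<.6)&(W[:,1]>.2)&(W[:,1]<.45)]
  for lo,hi in((.14,.2),(.118,.138),(.107,.117),(.033,.041),(.01,.018)):
    q=b[(b[:,2]>lo)&(b[:,2]<hi)]
    if len(q)>3: print(c,lo,hi,len(q),np.round(np.percentile(q,[3,50,97],axis=0),3).tolist(),"rect",[np.round(x,3) for x in cv2.minAreaRect(q[:,:2].astype(np.float32))])
  t=W[(W[:,0]>.42)&(W[:,0]<.7)&(W[:,1]>-.06)&(W[:,1]<.13)&(W[:,2]>.017)&(W[:,2]<.03)]
  print("tray",[np.round(x,3) for x in cv2.minAreaRect(t[:,:2].astype(np.float32))])
  print("tall around:")
  g=W[(W[:,2]>.16)&(W[:,0]>.2)&(W[:,0]<.85)&(W[:,1]>-.15)&(W[:,1]<.7)]
  H={}
  for x,y,z in g: k=(int(x*20)*5,int(y*20)*5);H[k]=max(H.get(k,0),round(z,2))
  print(H)
```

```text
scene 0.14 0.2 162 [[0.472, 0.316, 0.141], [0.479, 0.326, 0.164], [0.489, 0.33, 0.178]] rect [array([0.481, 0.322]), array([0.019, 0.019]), np.float64(71.866)]
scene 0.118 0.138 266 [[0.474, 0.323, 0.118], [0.485, 0.363, 0.13], [0.503, 0.38, 0.134]] rect [array([0.483, 0.35 ]), array([0.068, 0.032]), np.float64(68.686)]
scene 0.107 0.117 420 [[0.468, 0.348, 0.108], [0.517, 0.379, 0.111], [0.546, 0.395, 0.116]] rect [array([0.508, 0.369]), array([0.083, 0.051]), np.float64(9.63)]
scene 0.033 0.041 453 [[0.474, 0.233, 0.034], [0.497, 0.311, 0.036], [0.53, 0.395, 0.04]] rect [array([0.501, 0.314]), array([0.174, 0.07 ]), np.float64(85.454)]
scene 0.01 0.018 896 [[0.445, 0.279, 0.011], [0.474, 0.38, 0.014], [0.541, 0.415, 0.017]] rect [array([0.484, 0.335]), array([0.277, 0.124]), np.float64(72.021)]
tray [array([0.556, 0.019]), array([0.154, 0.218]), np.float64(87.304)]
tall around:
{(80, 40): np.float64(0.54), (75, 40): np.float64(0.54), (70, 40): np.float64(0.55), (65, 40): np.float64(0.56), (60, 40): np.float64(0.56), (20, -5): np.float64(0.5), (75, 35): np.float64(0.53), (70, 35): n
[... 1839 characters left out ...]
0.51), (75, 35): np.float64(0.43), (80, 35): np.float64(0.38), (65, 35): np.float64(0.5), (80, 60): np.float64(0.33), (80, 55): np.float64(0.33), (65, -10): np.float64(0.5), (70, 60): np.float64(0.3), (60, 35): np.float64(0.41), (70, 65): np.float64(0.26), (70, 55): np.float64(0.21), (65, 60): np.float64(0.26), (70, 20): np.float64(0.16), (70, 15): np.float64(0.16), (65, 20): np.float64(0.16), (65, 15): np.float64(0.16), (65, 55): np.float64(0.17), (60, -10): np.float64(0.24), (60, 60): np.float64(0.22), (60, 65): np.float64(0.2), (55, 60): np.float64(0.19), (45, 30): np.float64(0.18), (40, 65): np.float64(0.2), (35, 65): np.float64(0.2), (30, 65): np.float64(0.2), (20, -5): np.float64(0.5)}
```

```bash
cat >> h.py <<'E'
def go(p,yaw=None,s=None):
    s=s or read_state(); T=R.from_euler("xyz",s["eef_rot"],degrees=True)
    d=T.inv().apply(np.array(p)-s["ee_pos"])*1000
    a=(T.inv()*R.from_euler("xyz",[180,0,s["eef_rot"][2] if yaw is None else yaw],degrees=True)).as_rotvec(degrees=True)
    print("delta",np.round(d,1).tolist(),"ang",np.round(a,1).tolist()); return d,a
E
python3 - <<'E'
from h import *
for c in("scene","top"):
  W=np.load(c+".npy").reshape(-1,3)
  g=W[(W[:,0]>.52)&(W[:,0]<.66)&(W[:,1]>.27)&(W[:,1]<.55)&(W[:,2]>.12)]
  g=g[(g[:,0]>.565)]
  for lo in np.arange(.565,.66,.015):
    q=g[(g[:,0]>=lo)&(g[:,0]<lo+.015)]
    if len(q):print(c,round(lo,3),len(q),np.round(np.percentile(q[:,1:],[2,50,98],axis=0),3).tolist())
go([.47,.33,.33],10.3)
m=cam("wrist");s=read_state();T=R.from_euler("xyz",s["eef_rot"],degrees=True)
print("wristcam in tool",T.inv().apply(m[1]-s["ee_pos"]),(T.inv().as_matrix()@m[2]).round(2).tolist(),m[0][0,0])
E
```

```text
scene 0.625 244 [[0.416, 0.533], [0.433, 0.551], [0.444, 0.563]]
scene 0.64 1239 [[0.39, 0.345], [0.427, 0.402], [0.446, 0.559]]
scene 0.655 488 [[0.39, 0.328], [0.432, 0.431], [0.445, 0.554]]
top 0.625 1072 [[0.407, 0.542], [0.421, 0.584], [0.44, 0.609]]
top 0.64 1104 [[0.387, 0.351], [0.408, 0.412], [0.441, 0.604]]
top 0.655 406 [[0.383, 0.332], [0.407, 0.433], [0.44, 0.54]]
delta [568.0, -659.9, -108.1] ang [0.0, 0.0, 16.3]
wristcam in tool [ 0.0796876  -0.00090505 -0.16333276] [[0.0, 0.96, 0.28], [1.0, -0.0, 0.0], [0.0, 0.28, -0.96]] 293.0131079634888
```

Run:
```python
from h import *
s=read_state();p0=np.array(s["ee_pos"]);p1=np.array([.47,.33,.33]);y0=s["eef_rot"][2]
n=4
for k in range(n):
  d=R.from_euler("xyz",[180,0,y0+163.7*k/n],degrees=True).inv().apply((p1-p0)/n)*1000
  print(np.round(d,0),-163.7/n)
```

```text
[ 142. -165.  -27.] -40.925
[215. -32. -27.] -40.925
[183. 117. -27.] -40.925
[ 62. 209. -27.] -40.925
```

{"method": "play_rows", "body": {"motion": [{"delta_pos": [28,-33,-6],"angular": [0,0,-8]},{"delta_pos": [57,-66,-11],"angular": [0,0,-16]},{"delta_pos": [85,-99,-16],"angular": [0,0,-24]},{"delta_pos": [114,-132,-22],"angular": [0,0,-33]},{"delta_pos": [142,-165,-27],"angular": [0,0,-41]}], "gripper": 50}}

```text
time: 2.22
ee_pos: [0.3107, -0.3018, 0.2493]
eef_rot: [180.0, 0.0, 67.8]
ft_force: [0.4, -1.6, -0.6]
finger_gap: 0.554
grip_force: 0.0
```

{"method": "play_rows", "body": {"motion": [{"delta_pos": [43,-6,-6],"angular": [0,0,-8]},{"delta_pos": [86,-13,-11],"angular": [0,0,-16]},{"delta_pos": [129,-19,-16],"angular": [0,0,-24]},{"delta_pos": [172,-26,-22],"angular": [0,0,-33]},{"delta_pos": [215,-32,-27],"angular": [0,0,-41]}]}}

```text
time: 2.85
ee_pos: [0.363, -0.0909, 0.2764]
eef_rot: [179.9, 0.0, 108.8]
ft_force: [0.5, -0.2, -0.9]
finger_gap: 0.546
grip_force: 0.0
```

{"method": "play_rows", "body": {"motion": [{"delta_pos": [37,23,-6],"angular": [0,0,-8]},{"delta_pos": [73,47,-11],"angular": [0,0,-16]},{"delta_pos": [110,70,-16],"angular": [0,0,-24]},{"delta_pos": [146,94,-22],"angular": [0,0,-33]},{"delta_pos": [183,117,-27],"angular": [0,0,-41]}]}}

```text
time: 3.48
ee_pos: [0.4157, 0.12, 0.3034]
eef_rot: [180.0, 0.0, 149.9]
ft_force: [0.1, -0.0, 0.6]
finger_gap: 0.551
grip_force: 0.0
```

{"method": "play_rows", "body": {"motion": [{"delta_pos": [14,45,-6],"angular": [0,0,-9]},{"delta_pos": [27,90,-12],"angular": [0,0,-18]},{"delta_pos": [40,135,-18],"angular": [0,0,-27]},{"delta_pos": [53,177,-24],"angular": [0,0,-36]},{"delta_pos": [62,209,-27],"angular": [0,0,-41]}]}}

```text
time: 4.1
ee_pos: [0.4681, 0.332, 0.33]
eef_rot: [180.0, 0.0, -169.2]
ft_force: [0.8, -1.0, 0.0]
finger_gap: 0.551
grip_force: 0.0
```

Run:
```python
from h import *
s=read_state();print(s["time"],np.round(s["ee_pos"],4),np.round(s["eef_rot"],2),np.round(s["ft_force"],1),np.round(s["joint_pos"]))
m=cam("wrist");im,d=capture("wrist");W=cloud(d,"wrist",m);np.save("w.npy",W)
cv2.imwrite("pics/w.png",im)
W=W.reshape(-1,3);W=W[~np.isnan(W[:,0])]
b=W[(W[:,0]>.42)&(W[:,0]<.6)&(W[:,1]>.2)&(W[:,1]<.45)]
for lo,hi in((.14,.2),(.165,.2),(.118,.138),(.107,.117),(.033,.041),(.01,.018)):
    q=b[(b[:,2]>lo)&(b[:,2]<hi)]
    if len(q)>3: print(lo,hi,len(q),np.round(np.percentile(q,[2,50,98],axis=0),4).tolist(),"rect",[np.round(x,4) for x in cv2.minAreaRect(q[:,:2].astype(np.float32))])
```

```text
4.1 [0.4681 0.332  0.33  ] [ 1.7999e+02  2.0000e-02 -1.6917e+02] [ 0.8 -1.   0. ] [ 34.  16.  78.  -0.  86. -67.]
0.14 0.2 346 [[0.4713, 0.3111, 0.142], [0.4773, 0.3205, 0.1765], [0.4888, 0.3298, 0.1789]] rect [array([0.4803, 0.3206]), array([0.0194, 0.0199]), np.float64(34.4354)]
0.165 0.2 273 [[0.4713, 0.3112, 0.1692], [0.4792, 0.3206, 0.1771], [0.4889, 0.33, 0.179]] rect [array([0.4803, 0.3206]), array([0.0194, 0.0199]), np.float64(34.4354)]
0.118 0.138 753 [[0.4725, 0.3259, 0.1182], [0.4848, 0.3598, 0.1309], [0.5029, 0.3814, 0.1338]] rect [array([0.4807, 0.3528]), array([0.0684, 0.0382]), np.float64(54.2965)]
0.107 0.117 1354 [[0.4669, 0.3426, 0.1077], [0.5192, 0.3708, 0.1121], [0.5475, 0.395, 0.1144]] rect [array([0.5071, 0.3683]), array([0.0832, 0.0504]), np.float64(10.4835)]
0.033 0.041 1351 [[0.4748, 0.2318, 0.0344], [0.5011, 0.2782, 0.0364], [0.5249, 0.3547, 0.0382]] rect [array([0.4997, 0.3085]), array([0.0362, 0.1592]), np.float64(9.1739)]
0.01 0.018 2244 [[0.4435, 0.2747, 0.0112], [0.4719, 0.3347, 0.0144], [0.5612, 0.4144, 0.0166]] rect [array([0.506 , 0.3106]), array([0.1287, 0.2165]), np.float64(1.9663)]
```

View pics/w.png

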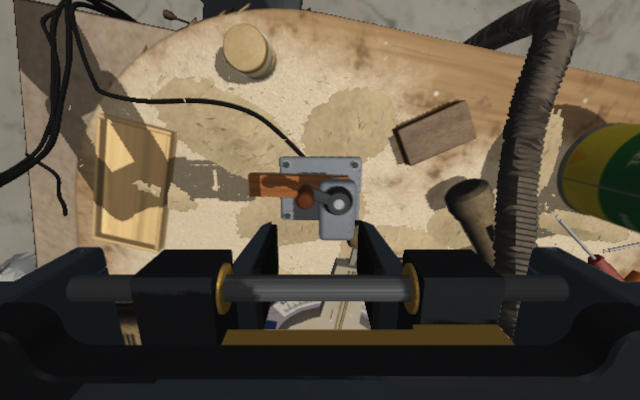

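Run:
```python
from h import *
go([.4803,.3206,.148])
T=R.from_euler("xyz",[180,0,-169.17],degrees=True)
A=np.array([.4884,.3648])
print(T.inv().apply([.4884-.4803,.3648-.3206,0])*1000)
```

```text
delta [-7.9, -17.5, 181.5] ang [0.2, 0.1, 0.0]
[-1.62607170e+01  4.18907995e+01  5.13014335e-15]
```

Run:
```python
from h import *
s=read_state();print(s["ee_pos"],s["eef_rot"],s["time"])
go([.4803,.3206,.148])
m=cam("wrist");im,d=capture("wrist");W=cloud(d,"wrist",m);W=W.reshape(-1,3);W=W[~np.isnan(W[:,0])]
b=W[(W[:,0]>.42)&(W[:,0]<.6)&(W[:,1]>.2)&(W[:,1]<.45)]
for lo,hi in((.14,.2),(.165,.2),(.107,.117),(.125,.1365)):
    q=b[(b[:,2]>lo)&(b[:,2]<hi)]
    print(lo,hi,len(q),[np.round(x,4) for x in cv2.minAreaRect(q[:,:2].astype(np.float32))])
print(read_state()["ee_pos"])
```

```text
[0.46906029 0.3355439  0.32951638] [ 1.79796443e+02  9.61877224e-02 -1.68994341e+02] 4.15
delta [-7.9, -17.5, 181.5] ang [0.2, 0.1, 0.0]
0.14 0.2 350 [array([0.4804, 0.3201]), array([0.0188, 0.0207]), np.float64(9.7924)]
0.165 0.2 280 [array([0.4804, 0.3201]), array([0.0188, 0.0207]), np.float64(9.7924)]
0.107 0.117 1348 [array([0.5073, 0.3683]), array([0.0831, 0.0503]), np.float64(10.6995)]
0.125 0.1365 604 [array([0.4811, 0.3481]), array([0.0662, 0.029 ]), np.float64(64.0845)]
[0.46838531 0.33304131 0.32926578]
```

{"method": "play_rows", "body": {"motion": [{"delta_pos": [-3,-5,40],"angular": [0,0,0]},{"delta_pos": [-6,-10,80],"angular": [0,0,0]},{"delta_pos": [-9,-14,110],"angular": [0,0,0]},{"delta_pos": [-9,-14,120],"angular": [0,0,0]},{"delta_pos": [-9,-14,120],"angular": [0,0,0]}], "gripper": 36}}

```text
time: 4.82
ee_pos: [0.4792, 0.3177, 0.2101]
eef_rot: [-180.0, -0.0, -169.5]
ft_force: [-0.2, -0.2, 0.1]
finger_gap: 0.393
grip_force: 0.0
```

{"method": "play_rows", "body": {"motion": [{"delta_pos": [0,0,0],"angular": [0,0,0]},{"delta_pos": [0,0,0],"angular": [0,0,0]},{"delta_pos": [0,0,0],"angular": [0,0,0]},{"delta_pos": [0,0,0],"angular": [0,0,0]},{"delta_pos": [0,0,0],"angular": [0,0,0]}]}}

```text
time: 5.45
ee_pos: [0.4793, 0.318, 0.21]
eef_rot: [-180.0, 0.0, -169.4]
ft_force: [-1.3, 1.0, -0.8]
finger_gap: 0.394
grip_force: 0.0
```

Run:
```python
from h import *
s=read_state();print(s["ee_pos"],s["eef_rot"],s["time"],s["ft_force"])
go([.4804,.3204,.148])
m=cam("wrist");im,d=capture("wrist");W=cloud(d,"wrist",m);W=W.reshape(-1,3);W=W[~np.isnan(W[:,0])]
b=W[(W[:,0]>.42)&(W[:,0]<.6)&(W[:,1]>.2)&(W[:,1]<.45)]
for lo,hi in((.14,.185),(.107,.117)):
    q=b[(b[:,2]>lo)&(b[:,2]<hi)]
    if len(q)>3:print(lo,hi,len(q),[np.round(x,4) for x in cv2.minAreaRect(q[:,:2].astype(np.float32))])
cv2.imwrite("pics/w2.png",im)
```

```text
[0.47928147 0.31803601 0.20999125] [-1.79994858e+02  7.81780727e-03 -1.69424347e+02] 5.45 [-1.25475474  1.02747655 -0.82660261]
delta [-1.5, 2.1, 62.0] ang [-0.0, 0.0, -0.0]
0.14 0.185 887 [array([0.4805, 0.3201]), array([0.0195, 0.0202]), np.float64(35.5012)]
0.107 0.117 1212 [array([0.5045, 0.367 ]), array([0.0778, 0.0507]), np.float64(10.1035)]
```

View pics/w2.png

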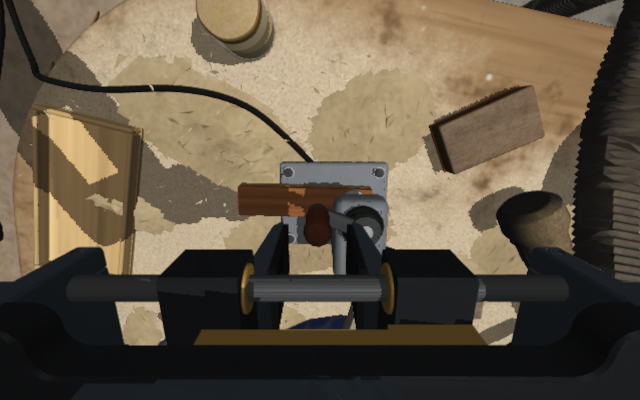

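{"method": "play_rows", "body": {"motion": [{"delta_pos": [-1.5,2,20],"angular": [0,0,0]},{"delta_pos": [-1.5,2,45],"angular": [0,0,0]},{"delta_pos": [-1.5,2,62],"angular": [0,0,0]},{"delta_pos": [-1.5,2,62],"angular": [0,0,0]},{"delta_pos": [-1.5,2,62],"angular": [0,0,0]}]}}

```text
time: 6.12
ee_pos: [0.4808, 0.3205, 0.1486]
eef_rot: [180.0, 0.1, -169.4]
ft_force: [-0.2, -0.5, -0.4]
finger_gap: 0.399
grip_force: 0.0
```

{"method": "play_rows", "body": {"motion": [{"delta_pos": [0,0,0],"angular": [0,0,0]},{"delta_pos": [0,0,0],"angular": [0,0,0]},{"delta_pos": [0,0,0],"angular": [0,0,0]},{"delta_pos": [0,0,0],"angular": [0,0,0]},{"delta_pos": [0,0,0],"angular": [0,0,0]}], "gripper": 15, "force": 20}}

```text
time: 6.75
ee_pos: [0.4807, 0.3199, 0.1487]
eef_rot: [-180.0, 0.1, -169.4]
ft_force: [-0.9, -3.4, 4.9]
finger_gap: 0.218
grip_force: 20.0
```

```bash
cat > tw.py <<'E'
from h import *
# tool yaw -169.42; axis A; knob at A+r*(cos,sin); rows for ccw steps
A=np.array([.4884,.3648]);T=R.from_euler("xyz",[180,0,-169.42],degrees=True)
def rows(a0,step,n=5,r=45):
    f=lambda a:np.array([r*np.cos(np.radians(a)),r*np.sin(np.radians(a)),0])
    return [np.round(T.inv().apply(f(a0+step*(i+1))-f(a0)),1)[:2].tolist() for i in range(n)]
E
python3 - <<'E'
from tw import *
s=read_state();p=s["ee_pos"];print(p,s["ft_force"],s["grip_force"],s["finger_gap"]*91.2)
a=-100.0;
for k in range(4): print(a+90*k,rows(a+90*k,18))
E
```

```text
[0.48071687 0.31989076 0.14865956] [-0.90319016 -3.38695093  4.88673942] 20.00059455865994 19.922852003484074
-100.0 [[-13.8, -2.8], [-27.8, -1.3], [-40.6, 4.6], [-51.0, 14.1], [-57.9, 26.3]]
-10.0 [[-2.8, 13.8], [-1.3, 27.8], [4.6, 40.6], [14.1, 51.0], [26.3, 57.9]]
80.0 [[13.8, 2.8], [27.8, 1.3], [40.6, -4.6], [51.0, -14.1], [57.9, -26.3]]
170.0 [[2.8, -13.8], [1.3, -27.8], [-4.6, -40.6], [-14.1, -51.0], [-26.3, -57.9]]
```

{"method": "play_rows", "body": {"motion": [{"delta_pos": [-6.9,-2.0,0],"angular": [0,0,0]},{"delta_pos": [-13.8,-2.8,0],"angular": [0,0,0]},{"delta_pos": [-20.9,-2.6,0],"angular": [0,0,0]},{"delta_pos": [-27.8,-1.3,0],"angular": [0,0,0]},{"delta_pos": [-34.4,1.2,0],"angular": [0,0,0]}]}}

```text
time: 7.38
ee_pos: [0.5123, 0.3249, 0.1486]
eef_rot: [-179.7, -0.3, -169.4]
ft_force: [-4.3, -11.2, 10.4]
finger_gap: 0.221
grip_force: 20.0
```

Run:
```python
from tw import *
a=-55
s=read_state();u=np.array([np.cos(np.radians(a)),np.sin(np.radians(a))]);t=np.array([-u[1],u[0]])
f=s["ft_force"][:2];v=s["ee_pos"][:2]-A;print(s["ee_pos"],s["ft_force"],"rad",f@u,"tan",f@t,"r",np.hypot(*v),np.degrees(np.arctan2(v[1],v[0])))
for k in range(4): print(a+90*k,rows(a+90*k,18))
```

```text
[0.51229142 0.3248624  0.14855742] [ -4.27389817 -11.16603194  10.37260304] rad 6.695270612140083 tan -9.905545229949967 r 0.04653827762753287 -59.11134780043775
-55 [[-11.8, 7.8], [-20.5, 18.8], [-25.5, 31.9], [-26.1, 46.0], [-22.4, 59.6]]
35 [[7.8, 11.8], [18.8, 20.5], [31.9, 25.5], [46.0, 26.1], [59.6, 22.4]]
125 [[11.8, -7.8], [20.5, -18.8], [25.5, -31.9], [26.1, -46.0], [22.4, -59.6]]
215 [[-7.8, -11.8], [-18.8, -20.5], [-31.9, -25.5], [-46.0, -26.1], [-59.6, -22.4]]
```

{"method": "play_rows", "body": {"motion": [{"delta_pos": [-11.9,7.5,0],"angular": [0,0,0]},{"delta_pos": [-20.7,18.4,0],"angular": [0,0,0]},{"delta_pos": [-25.7,31.4,0],"angular": [0,0,0]},{"delta_pos": [-26.3,45.4,0],"angular": [0,0,0]},{"delta_pos": [-22.6,59.0,0],"angular": [0,0,0]}]}}

```text
time: 8.0
ee_pos: [0.5281, 0.3883, 0.1487]
eef_rot: [-179.8, 0.3, -169.4]
ft_force: [5.4, -7.2, 3.8]
finger_gap: 0.221
grip_force: 20.0
```

{"method": "play_rows", "body": {"motion": [{"delta_pos": [7.8,11.8,0],"angular": [0,0,0]},{"delta_pos": [18.8,20.5,0],"angular": [0,0,0]},{"delta_pos": [31.9,25.5,0],"angular": [0,0,0]},{"delta_pos": [46.0,26.1,0],"angular": [0,0,0]},{"delta_pos": [59.6,22.4,0],"angular": [0,0,0]}]}}

```text
time: 8.62
ee_pos: [0.4666, 0.4023, 0.1487]
eef_rot: [179.9, 0.6, -169.4]
ft_force: [10.2, 0.4, -1.0]
finger_gap: 0.223
grip_force: 20.0
```

{"method": "play_rows", "body": {"motion": [{"delta_pos": [11.6,-8.1,0],"angular": [0,0,0]},{"delta_pos": [20.2,-19.3,0],"angular": [0,0,0]},{"delta_pos": [25.2,-32.4,0],"angular": [0,0,0]},{"delta_pos": [25.8,-46.5,0],"angular": [0,0,0]},{"delta_pos": [22.1,-60.1,0],"angular": [0,0,0]}]}}

```text
time: 9.25
ee_pos: [0.4514, 0.3413, 0.1487]
eef_rot: [179.5, 0.1, -169.5]
ft_force: [-3.7, 9.2, 3.1]
finger_gap: 0.223
grip_force: 20.0
```

{"method": "play_rows", "body": {"motion": [{"delta_pos": [-7.8,-11.8,0],"angular": [0,0,0]},{"delta_pos": [-18.8,-20.5,0],"angular": [0,0,0]},{"delta_pos": [-31.9,-25.5,0],"angular": [0,0,0]},{"delta_pos": [-46.0,-26.1,0],"angular": [0,0,0]},{"delta_pos": [-59.6,-22.4,0],"angular": [0,0,0]}]}}

```text
time: 9.88
ee_pos: [0.5124, 0.3243, 0.1485]
eef_rot: [-179.8, -0.4, -169.4]
ft_force: [-5.8, -9.6, 8.0]
finger_gap: 0.221
grip_force: 20.0
```

{"method": "play_rows", "body": {"motion": [{"delta_pos": [-12.0,7.5,0],"angular": [0,0,0]},{"delta_pos": [-20.7,18.5,0],"angular": [0,0,0]},{"delta_pos": [-25.7,31.6,0],"angular": [0,0,0]},{"delta_pos": [-26.3,45.7,0],"angular": [0,0,0]},{"delta_pos": [-22.6,59.3,0],"angular": [0,0,0]}]}}

```text
time: 10.5
ee_pos: [0.5287, 0.3876, 0.1487]
eef_rot: [-179.8, 0.3, -169.4]
ft_force: [5.6, -9.1, 4.6]
finger_gap: 0.226
grip_force: 20.0
```

{"method": "play_rows", "body": {"motion": [{"delta_pos": [7.8,11.8,0],"angular": [0,0,0]},{"delta_pos": [18.8,20.5,0],"angular": [0,0,0]},{"delta_pos": [31.9,25.5,0],"angular": [0,0,0]},{"delta_pos": [46.0,26.1,0],"angular": [0,0,0]},{"delta_pos": [59.6,22.4,0],"angular": [0,0,0]}]}}

```text
time: 11.12
ee_pos: [0.4671, 0.4021, 0.1488]
eef_rot: [179.8, 0.6, -169.4]
ft_force: [9.2, 1.8, -2.0]
finger_gap: 0.223
grip_force: 20.0
```

Still stiff (1.6 turns). Continuing singly.

{"method": "play_rows", "body": {"motion": [{"delta_pos": [11.8,-7.8,0],"angular": [0,0,0]},{"delta_pos": [20.5,-18.8,0],"angular": [0,0,0]},{"delta_pos": [25.5,-31.9,0],"angular": [0,0,0]},{"delta_pos": [26.1,-46.0,0],"angular": [0,0,0]},{"delta_pos": [22.4,-59.6,0],"angular": [0,0,0]}]}}

```text
time: 11.75
ee_pos: [0.4515, 0.3412, 0.1487]
eef_rot: [179.5, 0.1, -169.5]
ft_force: [-4.4, 8.7, 4.2]
finger_gap: 0.221
grip_force: 20.0
```

{"method": "play_rows", "body": {"motion": [{"delta_pos": [-7.8,-11.8,0],"angular": [0,0,0]},{"delta_pos": [-18.8,-20.5,0],"angular": [0,0,0]},{"delta_pos": [-31.9,-25.5,0],"angular": [0,0,0]},{"delta_pos": [-46.0,-26.1,0],"angular": [0,0,0]},{"delta_pos": [-59.6,-22.4,0],"angular": [0,0,0]}]}}

```text
time: 12.38
ee_pos: [0.5126, 0.3243, 0.1484]
eef_rot: [-179.8, -0.4, -169.4]
ft_force: [-6.9, -7.7, 10.3]
finger_gap: 0.219
grip_force: 20.0
```

{"method": "play_rows", "body": {"motion": [{"delta_pos": [-11.8,7.8,0],"angular": [0,0,0]},{"delta_pos": [-20.5,18.8,0],"angular": [0,0,0]},{"delta_pos": [-25.5,31.9,0],"angular": [0,0,0]},{"delta_pos": [-26.1,46.0,0],"angular": [0,0,0]},{"delta_pos": [-22.4,59.6,0],"angular": [0,0,0]}]}}

```text
time: 13.0
ee_pos: [0.5287, 0.3876, 0.1487]
eef_rot: [-179.8, 0.3, -169.4]
ft_force: [4.9, -7.6, 4.5]
finger_gap: 0.22
grip_force: 20.0
```

{"method": "play_rows", "body": {"motion": [{"delta_pos": [7.8,11.8,0],"angular": [0,0,0]},{"delta_pos": [18.8,20.5,0],"angular": [0,0,0]},{"delta_pos": [31.9,25.5,0],"angular": [0,0,0]},{"delta_pos": [46.0,26.1,0],"angular": [0,0,0]},{"delta_pos": [59.6,22.4,0],"angular": [0,0,0]}]}}

```text
time: 13.62
ee_pos: [0.4672, 0.4022, 0.1488]
eef_rot: [179.8, 0.6, -169.4]
ft_force: [9.3, 1.5, -1.7]
finger_gap: 0.22
grip_force: 20.0
```

{"method": "play_rows", "body": {"motion": [{"delta_pos": [11.8,-7.8,0],"angular": [0,0,0]},{"delta_pos": [20.5,-18.8,0],"angular": [0,0,0]},{"delta_pos": [25.5,-31.9,0],"angular": [0,0,0]},{"delta_pos": [26.1,-46.0,0],"angular": [0,0,0]},{"delta_pos": [22.4,-59.6,0],"angular": [0,0,0]}]}}

```text
time: 14.25
ee_pos: [0.4516, 0.3411, 0.1487]
eef_rot: [179.5, 0.1, -169.5]
ft_force: [-5.1, 8.7, 3.6]
finger_gap: 0.221
grip_force: 20.0
```

{"method": "play_rows", "body": {"motion": [{"delta_pos": [-7.8,-11.8,0],"angular": [0,0,0]},{"delta_pos": [-18.8,-20.5,0],"angular": [0,0,0]},{"delta_pos": [-31.9,-25.5,0],"angular": [0,0,0]},{"delta_pos": [-46.0,-26.1,0],"angular": [0,0,0]},{"delta_pos": [-59.6,-22.4,0],"angular": [0,0,0]}]}}

```text
time: 14.88
ee_pos: [0.5126, 0.3239, 0.1484]
eef_rot: [-179.7, -0.4, -169.4]
ft_force: [-6.3, -9.4, 10.3]
finger_gap: 0.222
grip_force: 20.0
```

{"method": "play_rows", "body": {"motion": [{"delta_pos": [-11.8,7.8,0],"angular": [0,0,0]},{"delta_pos": [-20.5,18.8,0],"angular": [0,0,0]},{"delta_pos": [-25.5,31.9,0],"angular": [0,0,0]},{"delta_pos": [-26.1,46.0,0],"angular": [0,0,0]},{"delta_pos": [-22.4,59.6,0],"angular": [0,0,0]}]}}

```text
time: 15.5
ee_pos: [0.5292, 0.3877, 0.1486]
eef_rot: [-179.8, 0.3, -169.4]
ft_force: [5.9, -7.7, 2.9]
finger_gap: 0.221
grip_force: 20.0
```

{"method": "play_rows", "body": {"motion": [{"delta_pos": [7.8,11.8,0],"angular": [0,0,0]},{"delta_pos": [18.8,20.5,0],"angular": [0,0,0]},{"delta_pos": [31.9,25.5,0],"angular": [0,0,0]},{"delta_pos": [46.0,26.1,0],"angular": [0,0,0]},{"delta_pos": [59.6,22.4,0],"angular": [0,0,0]}]}}

```text
time: 16.12
ee_pos: [0.4671, 0.4025, 0.1488]
eef_rot: [179.8, 0.6, -169.4]
ft_force: [9.9, 2.0, -2.6]
finger_gap: 0.22
grip_force: 20.0
```

{"method": "play_rows", "body": {"motion": [{"delta_pos": [11.8,-7.8,0],"angular": [0,0,0]},{"delta_pos": [20.5,-18.8,0],"angular": [0,0,0]},{"delta_pos": [25.5,-31.9,0],"angular": [0,0,0]},{"delta_pos": [26.1,-46.0,0],"angular": [0,0,0]},{"delta_pos": [22.4,-59.6,0],"angular": [0,0,0]}]}}

```text
time: 16.75
ee_pos: [0.4511, 0.3411, 0.1486]
eef_rot: [179.5, -0.0, -169.5]
ft_force: [-5.4, 7.9, 3.0]
finger_gap: 0.223
grip_force: 20.0
```

{"method": "play_rows", "body": {"motion": [{"delta_pos": [-7.8,-11.8,0],"angular": [0,0,0]},{"delta_pos": [-18.8,-20.5,0],"angular": [0,0,0]},{"delta_pos": [-31.9,-25.5,0],"angular": [0,0,0]},{"delta_pos": [-46.0,-26.1,0],"angular": [0,0,0]},{"delta_pos": [-59.6,-22.4,0],"angular": [0,0,0]}]}}

```text
time: 17.38
ee_pos: [0.5126, 0.3238, 0.1484]
eef_rot: [-179.7, -0.4, -169.4]
ft_force: [-6.1, -8.7, 10.7]
finger_gap: 0.225
grip_force: 20.0
```

{"method": "play_rows", "body": {"motion": [{"delta_pos": [-11.8,7.8,0],"angular": [0,0,0]},{"delta_pos": [-20.5,18.8,0],"angular": [0,0,0]},{"delta_pos": [-25.5,31.9,0],"angular": [0,0,0]},{"delta_pos": [-26.1,46.0,0],"angular": [0,0,0]},{"delta_pos": [-22.4,59.6,0],"angular": [0,0,0]}]}}

```text
time: 18.0
ee_pos: [0.5261, 0.3911, 0.1485]
eef_rot: [179.9, 0.1, -169.4]
ft_force: [1.4, -1.3, 5.6]
finger_gap: 0.22
grip_force: 20.0
```

{"method": "play_rows", "body": {"motion": [{"delta_pos": [2.0,4.2,0],"angular": [0,0,0]},{"delta_pos": [4.7,8.2,0],"angular": [0,0,0]},{"delta_pos": [7.8,11.8,0],"angular": [0,0,0]},{"delta_pos": [11.2,15.0,0],"angular": [0,0,0]},{"delta_pos": [14.9,18.0,0],"angular": [0,0,0]}]}}

```text
time: 18.62
ee_pos: [0.5069, 0.4053, 0.1485]
eef_rot: [180.0, -0.0, -169.4]
ft_force: [0.4, -2.3, 6.5]
finger_gap: 0.225
grip_force: 20.0
```

{"method": "play_rows", "body": {"motion": [{"delta_pos": [0,0,0],"angular": [0,0,0]},{"delta_pos": [0,0,0],"angular": [0,0,0]},{"delta_pos": [0,0,0],"angular": [0,0,0]},{"delta_pos": [0,0,-15],"angular": [0,0,0]},{"delta_pos": [0,0,-50],"angular": [0,0,0]}], "gripper": 36}}

```text
time: 19.25
ee_pos: [0.5074, 0.4036, 0.1975]
eef_rot: [-179.9, -0.2, -169.4]
ft_force: [0.7, 0.1, -0.0]
finger_gap: 0.395
grip_force: 0.0
```

{"method": "play_rows", "body": {"motion": [{"delta_pos": [0,-20,-20],"angular": [0,0,8]},{"delta_pos": [0,-60,-40],"angular": [0,0,17]},{"delta_pos": [0,-110,-60],"angular": [0,0,26]},{"delta_pos": [0,-150,-60],"angular": [0,0,35]},{"delta_pos": [0,-170,-60],"angular": [0,0,45]}], "gripper": 60}}

```text
time: 19.88
ee_pos: [0.5398, 0.2351, 0.2597]
eef_rot: [179.9, 0.1, 145.1]
ft_force: [-0.0, -0.1, 0.1]
finger_gap: 0.655
grip_force: 0.0
```

Run:
```python
from h import *
s=read_state();print(s["ee_pos"],s["eef_rot"],s["joint_pos"].round(),s["ft_force"])
go([.5085,.255,.26],100-0)
```

```text
[0.53980517 0.23505378 0.25967533] [1.79905841e+02 7.91025342e-02 1.45126939e+02] [ 22.  18.  84.  -0.  77. -33.] [-0.03367864 -0.13518839  0.08344267]
delta [37.1, -1.5, -0.4] ang [0.1, 0.0, 45.1]
```

{"method": "play_rows", "body": {"motion": [{"delta_pos": [7,0,0],"angular": [0,0,9]},{"delta_pos": [14,0,0],"angular": [0,0,18]},{"delta_pos": [22,0,10],"angular": [0,0,28]},{"delta_pos": [30,0,20],"angular": [0,0,38]},{"delta_pos": [33,-6,40],"angular": [0,0,46]}]}}

```text
time: 20.5
ee_pos: [0.5092, 0.2514, 0.2194]
eef_rot: [179.8, -0.1, 99.3]
ft_force: [0.3, -0.3, -1.2]
finger_gap: 0.657
grip_force: 0.0
```

{"method": "play_rows", "body": {"motion": [{"delta_pos": [0,0,0],"angular": [0,0,0]},{"delta_pos": [0,0,0],"angular": [0,0,0]},{"delta_pos": [0,0,0],"angular": [0,0,0]},{"delta_pos": [0,0,0],"angular": [0,0,0]},{"delta_pos": [0,0,0],"angular": [0,0,0]}]}}

```text
time: 21.12
ee_pos: [0.5088, 0.2508, 0.2182]
eef_rot: [180.0, -0.0, 99.6]
ft_force: [0.4, -0.2, 0.2]
finger_gap: 0.662
grip_force: 0.0
```

Run:
```python
from h import *
s=read_state();print(s["ee_pos"],s["eef_rot"],s["ft_force"])
m=cam("wrist");im,d=capture("wrist");W=cloud(d,"wrist",m)
cv2.imwrite("pics/w3.png",im)
r=silhouettes("wrist","batten_center")
top,_=capture("top");Wt=cloud(_,"top")
for W_ in (W,):
  for q in r[:1]:
    w=W_[q["pixels"]];w=w[~np.isnan(w[:,0])];w=w[(w[:,2]>.033)&(w[:,2]<.041)]
    print(q["confidence"],len(w),np.percentile(w,[2,50,98],axis=0).round(4).tolist(),[np.round(x,4) for x in cv2.minAreaRect(w[:,:2].astype(np.float32))])
for W_ in(W,Wt):
  b=W_.reshape(-1,3);b=b[(b[:,0]>.47)&(b[:,0]<.55)&(b[:,1]>.2)&(b[:,1]<.36)]
  q=b[(b[:,2]>.031)&(b[:,2]<.042)];print(len(q),[np.round(x,4) for x in cv2.minAreaRect(q[:,:2].astype(np.float32))])
  b=W_.reshape(-1,3);t=b[(b[:,0]>.42)&(b[:,0]<.7)&(b[:,1]>-.06)&(b[:,1]<.13)&(b[:,2]>.017)&(b[:,2]<.03)]
  print("tray",len(t),[np.round(x,4) for x in cv2.minAreaRect(t[:,:2].astype(np.float32))], np.percentile(t,[1,99],axis=0).round(3).tolist())
```

```text
[0.50881725 0.25078973 0.21816301] [ 1.79975842e+02 -2.14928608e-03  9.95869650e+01] [ 0.37509119 -0.23182103  0.15808443]
0.91 2918 [[0.4836, 0.2321, 0.0348], [0.5042, 0.2886, 0.0363], [0.5258, 0.3392, 0.0379]] [array([0.5047, 0.2854]), array([0.0357, 0.113 ]), np.float64(8.9622)]
2947 [array([0.5167, 0.2876]), array([0.0601, 0.1136]), np.float64(8.8139)]
tray 254 [array([0.5342, 0.0677]), array([0.1782, 0.0306]), np.float64(19.4082)] [[0.455, 0.03, 0.017], [0.621, 0.091, 0.025]]
339 [array([0.5054, 0.3167]), array([0.0746, 0.0747]), np.float64(80.1295)]
tray 222 [array([0.5773, 0.0354]), array([0.0835, 0.2126]), np.float64(52.5095)] [[0.489, -0.03, 0.017], [0.664, 0.093, 0.027]]
```

View pics/w3.png

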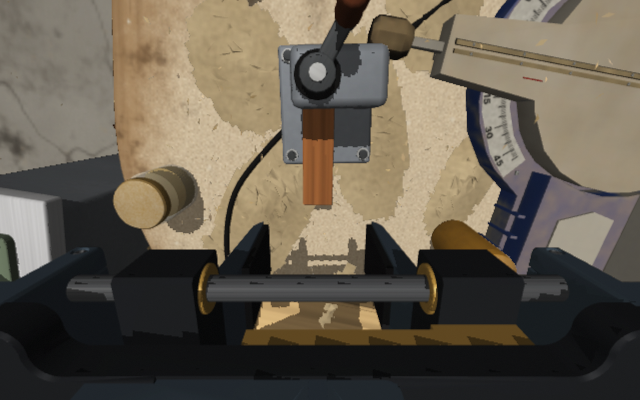

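{"method": "play_rows", "body": {"motion": [{"delta_pos": [-1.6,1.4,40],"angular": [0,0,0.5]},{"delta_pos": [-1.6,1.4,90],"angular": [0,0,0.5]},{"delta_pos": [-1.6,1.4,140],"angular": [0,0,0.5]},{"delta_pos": [-1.6,1.4,180],"angular": [0,0,0.5]},{"delta_pos": [-1.6,1.4,201],"angular": [0,0,0.5]}]}}

```text
time: 21.9
ee_pos: [0.5091, 0.2488, 0.0146]
eef_rot: [-179.8, 0.1, 99.1]
ft_force: [-0.4, 0.8, 1.1]
finger_gap: 0.664
grip_force: 0.0
```

{"method": "play_rows", "body": {"motion": [{"delta_pos": [0,0,0],"angular": [0,0,0]},{"delta_pos": [0,0,0],"angular": [0,0,0]},{"delta_pos": [0,0,0],"angular": [0,0,0]},{"delta_pos": [0,0,0],"angular": [0,0,0]},{"delta_pos": [0,0,0],"angular": [0,0,0]}], "gripper": 25, "force": 30}}

```text
time: 22.52
ee_pos: [0.5111, 0.2497, 0.0181]
eef_rot: [179.9, -0.0, 99.1]
ft_force: [0.6, -1.7, 6.3]
finger_gap: 0.391
grip_force: 29.8
```

Run:
```python
from h import *
s=read_state();print(s["ee_pos"],s["eef_rot"],s["ft_force"],s["finger_gap"]*91.2)
go(np.array(s["ee_pos"])+[.01*1.56,-.0988,0])
```

```text
[0.51114222 0.24973938 0.01814753] [ 1.79856818e+02 -3.43439083e-02  9.90712039e+01] [ 0.63788256 -1.69515571  6.30643488] 35.67083473200761
delta [-100.0, -0.2, -0.1] ang [0.1, -0.0, -0.0]
```

{"method": "play_rows", "body": {"motion": [{"delta_pos": [-6,0,-0.3],"angular": [0,0,0]},{"delta_pos": [-22,0,-0.4],"angular": [0,0,0]},{"delta_pos": [-46,0,-0.4],"angular": [0,0,0]},{"delta_pos": [-72,0,-0.4],"angular": [0,0,0]},{"delta_pos": [-85,0,-0.4],"angular": [0,0,0]}]}}

```text
time: 23.15
ee_pos: [0.5235, 0.1638, 0.0172]
eef_rot: [-180.0, 0.0, 99.0]
ft_force: [0.7, 2.5, 2.0]
finger_gap: 0.399
grip_force: 29.9
```

{"method": "play_rows", "body": {"motion": [{"delta_pos": [-10,0,-5],"angular": [0,0,0]},{"delta_pos": [-20,0,-20],"angular": [0,0,0]},{"delta_pos": [-30,0,-45],"angular": [0,0,0]},{"delta_pos": [-35,0,-65],"angular": [0,0,0]},{"delta_pos": [-35,0,-70],"angular": [0,0,0]}]}}

```text
time: 23.78
ee_pos: [0.5301, 0.1307, 0.0892]
eef_rot: [179.8, 0.0, 99.1]
ft_force: [-0.3, 0.2, -1.5]
finger_gap: 0.389
grip_force: 29.9
```

Run:
```python
from h import *
s=read_state();print(s["ee_pos"],s["eef_rot"],s["ft_force"],s["finger_gap"]*91.2,s["joint_pos"].round())
m=cam("wrist");im,d=capture("wrist");W=cloud(d,"wrist",m);np.save("w4.npy",W)
im2,d2=capture("top");W2=cloud(d2,"top")
im3,d3=capture("scene");W3=cloud(d3,"scene")
cv2.imwrite("pics/w4.png",np.vstack([im[:,:480][:300],im3[100:400,200:680] if 0 else cv2.resize(im3[100:350,200:500],(480,300))]))
for W_ in(W,W2,W3):
  b=W_.reshape(-1,3);t=b[(b[:,0]>.43)&(b[:,0]<.69)&(b[:,1]>-.05)&(b[:,1]<.13)&(b[:,2]>.016)&(b[:,2]<.03)]
  if len(t)>5:print("tray",len(t),[np.round(x,4) for x in cv2.minAreaRect(t[:,:2].astype(np.float32))], np.percentile(t,[1,99],axis=0).round(3).tolist())
for W_,c in((W,"wrist"),(W2,"top"),(W3,"scene")):
  for q in silhouettes(c,"batten_center")[:1]:
    w=W_[q["pixels"]];w=w[~np.isnan(w[:,0])];print(c,q["confidence"],len(w),np.percentile(w,[2,50,98],axis=0).round(3).tolist())
```

```text
[0.53012845 0.13068982 0.08920264] [1.79818020e+02 1.16094046e-02 9.90668481e+01] [-0.29090659  0.21938079 -1.50393805] 35.4884512722605 [ 13.  22. 104.  -0.  53.   4.]
tray 253 [array([0.4693, 0.0947]), array([0.0062, 0.0312]), np.float64(88.7201)] [[0.454, 0.092, 0.016], [0.484, 0.098, 0.025]]
tray 97 [array([0.5175, 0.022 ]), array([0.0366, 0.189 ]), np.float64(50.0185)] [[0.454, -0.026, 0.017], [0.599, 0.094, 0.027]]
tray 481 [array([0.5582, 0.0344]), array([0.1184, 0.2178]), np.float64(86.6438)] [[0.448, -0.024, 0.016], [0.664, 0.097, 0.026]]
wrist 0.84 20360 [[0.497, 0.132, 0.106], [0.519, 0.206, 0.108], [0.543, 0.256, 0.109]]
top 0.78 859 [[0.495, 0.157, 0.001], [0.517, 0.21, 0.106], [0.54, 0.264, 0.11]]
scene 0.96 721 [[0.492, 0.118, 0.085], [0.515, 0.209, 0.105], [0.547, 0.27, 0.108]]
```

View pics/w4.png

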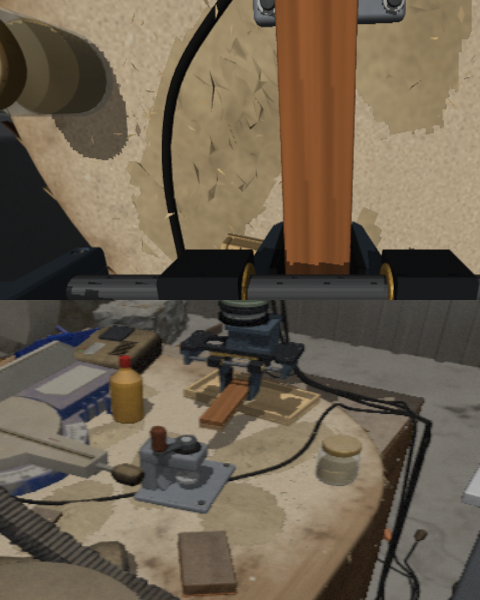

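{"method": "play_rows", "body": {"motion": [{"delta_pos": [-20,-8,0],"angular": [0,0,8]},{"delta_pos": [-42,-18,0],"angular": [0,0,18]},{"delta_pos": [-62,-30,0],"angular": [0,0,28]},{"delta_pos": [-78,-41,0],"angular": [0,0,38]},{"delta_pos": [-86.6,-47.3,0],"angular": [0,0,48]}]}}

```text
time: 24.7
ee_pos: [0.4952, 0.0372, 0.0866]
eef_rot: [-179.9, 0.1, 50.7]
ft_force: [-0.7, -0.2, -0.3]
finger_gap: 0.397
grip_force: 29.9
```

{"method": "play_rows", "body": {"motion": [{"delta_pos": [0,0,0],"angular": [0,0,10]},{"delta_pos": [0,0,0],"angular": [0,0,20]},{"delta_pos": [0,0,0],"angular": [0,0,30]},{"delta_pos": [0,0,0],"angular": [0,0,40]},{"delta_pos": [0,0,0],"angular": [0,0,48]}]}}

```text
time: 25.32
ee_pos: [0.4957, 0.0381, 0.0866]
eef_rot: [180.0, 0.1, 2.8]
ft_force: [0.2, -0.2, 0.1]
finger_gap: 0.394
grip_force: 29.9
```

{"method": "play_rows", "body": {"motion": [{"delta_pos": [0,0,0],"angular": [0,0,4]},{"delta_pos": [0,0,0],"angular": [0,0,6.4]},{"delta_pos": [0,0,0],"angular": [0,0,6.4]},{"delta_pos": [0,0,0],"angular": [0,0,6.4]},{"delta_pos": [0,0,0],"angular": [0,0,6.4]}]}}

```text
time: 25.95
ee_pos: [0.4961, 0.038, 0.0872]
eef_rot: [180.0, 0.0, -3.3]
ft_force: [0.5, 0.6, -1.8]
finger_gap: 0.394
grip_force: 29.9
```

Run:
```python
from h import *
s=read_state();print(s["ee_pos"],s["eef_rot"],s["ft_force"],s["finger_gap"]*91.2,s["joint_pos"].round())
m=cam("wrist");im,d=capture("wrist");W=cloud(d,"wrist",m)
im3,d3=capture("scene");W3=cloud(d3,"scene")
cv2.imwrite("pics/w5.png",np.vstack([im[:300],cv2.resize(im3[100:350,150:550],(640,300))]))
for W_,c in((W,"wrist"),(W3,"scene")):
  b=W_.reshape(-1,3);t=b[(b[:,0]>.43)&(b[:,0]<.69)&(b[:,1]>-.05)&(b[:,1]<.13)&(b[:,2]>.018)&(b[:,2]<.028)]
  if len(t)>5:print("tray",len(t),[np.round(x,4) for x in cv2.minAreaRect(t[:,:2].astype(np.float32))], np.percentile(t,[1,99],axis=0).round(3).tolist())
  t=b[(b[:,0]>.43)&(b[:,0]<.72)&(b[:,1]>-.05)&(b[:,1]<.13)&(b[:,2]>.103)&(b[:,2]<.112)]
  print("bat",len(t),[np.round(x,4) for x in cv2.minAreaRect(t[:,:2].astype(np.float32))])
go([.497,.038,.012],-3.3)
```

```text
[0.49607486 0.03795958 0.08720735] [ 1.79993850e+02  1.72185508e-02 -3.30245910e+00] [ 0.45312905  0.55840041 -1.78234937] 35.970995480402856 [  3.  19. 111.  -0.  50.  96.]
tray 4640 [array([0.5576, 0.0335]), array([0.1151, 0.1886]), np.float64(86.585)] [[0.469, -0.028, 0.018], [0.651, 0.094, 0.026]]
bat 20669 [array([0.5489, 0.0358]), array([0.0573, 0.1504]), np.float64(86.4827)]
tray 487 [array([0.5565, 0.0349]), array([0.1198, 0.2153]), np.float64(87.1811)] [[0.448, -0.026, 0.018], [0.664, 0.097, 0.026]]
bat 293 [array([0.5549, 0.0423]), array([0.057 , 0.1595]), np.float64(88.8487)]
delta [0.9, -0.1, 75.3] ang [0.0, 0.0, -0.0]
```

View pics/w5.png

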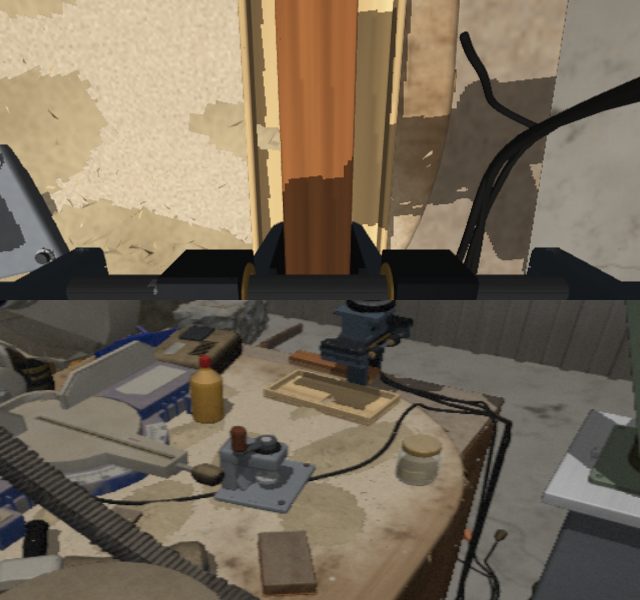

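{"method": "play_rows", "body": {"motion": [{"delta_pos": [1,0,20],"angular": [0,0,0]},{"delta_pos": [1,0,42],"angular": [0,0,0]},{"delta_pos": [1,0,58],"angular": [0,0,0]},{"delta_pos": [1,0,67],"angular": [0,0,0]},{"delta_pos": [1,0,71],"angular": [0,0,0]}]}}

```text
time: 26.68
ee_pos: [0.4972, 0.0379, 0.0161]
eef_rot: [180.0, 0.0, -3.3]
ft_force: [-0.0, -0.6, -0.0]
finger_gap: 0.392
grip_force: 29.9
```

{"method": "play_rows", "body": {"motion": [{"delta_pos": [0,0,0],"angular": [0,0,0]},{"delta_pos": [0,0,0],"angular": [0,0,0]},{"delta_pos": [0,0,0],"angular": [0,0,0]},{"delta_pos": [0,0,0],"angular": [0,0,0]},{"delta_pos": [0,0,0],"angular": [0,0,0]}]}}

```text
time: 27.3
ee_pos: [0.4972, 0.0379, 0.0165]
eef_rot: [180.0, -0.0, -3.3]
ft_force: [1.0, 1.0, -0.4]
finger_gap: 0.392
grip_force: 29.9
```

{"method": "play_rows", "body": {"motion": [{"delta_pos": [0,0,1.5],"angular": [0,0,0]},{"delta_pos": [0,0,1.5],"angular": [0,0,0]},{"delta_pos": [0,0,1.5],"angular": [0,0,0]},{"delta_pos": [0,0,1.5],"angular": [0,0,0]},{"delta_pos": [0,0,1.5],"angular": [0,0,0]}]}}

```text
time: 27.92
ee_pos: [0.4972, 0.0379, 0.0148]
eef_rot: [180.0, -0.0, -3.3]
ft_force: [-0.1, 0.4, -1.0]
finger_gap: 0.394
grip_force: 29.9
```

{"method": "play_rows", "body": {"motion": [{"delta_pos": [0,0,0],"angular": [0,0,0]},{"delta_pos": [0,0,0],"angular": [0,0,0]},{"delta_pos": [0,0,0],"angular": [0,0,0]},{"delta_pos": [0,0,-5],"angular": [0,0,0]},{"delta_pos": [0,0,-20],"angular": [0,0,0]}], "gripper": 50}}

```text
time: 28.55
ee_pos: [0.4967, 0.0378, 0.0351]
eef_rot: [180.0, 0.1, -3.3]
ft_force: [0.3, -0.1, -0.2]
finger_gap: 0.545
grip_force: 0.0
```

{"method": "play_rows", "body": {"motion": [{"delta_pos": [0,0,-30],"angular": [0,0,0]},{"delta_pos": [-20,0,-80],"angular": [0,0,0]},{"delta_pos": [-50,0,-130],"angular": [0,0,0]},{"delta_pos": [-80,0,-170],"angular": [0,0,0]},{"delta_pos": [-100,0,-180],"angular": [0,0,0]}]}}

```text
time: 29.18
ee_pos: [0.3974, 0.0438, 0.2187]
eef_rot: [-179.9, -0.4, -3.3]
ft_force: [0.1, -0.2, -0.3]
finger_gap: 0.549
grip_force: 0.0
```

Run:
```python
from h import *
s=read_state();print(s["time"],s["ee_pos"],s["ft_force"])
m=cam("wrist");im,d=capture("wrist");W=cloud(d,"wrist",m)
im3,d3=capture("scene");W3=cloud(d3,"scene")
cv2.imwrite("pics/w6.png",np.vstack([im[:300],cv2.resize(im3[100:350,150:550],(640,300))]))
for W_,c in((W,"wrist"),(W3,"scene")):
  for q in silhouettes(c,"batten_center")[:1]:
    w=W_[q["pixels"]];w=w[~np.isnan(w[:,0])];w=w[w[:,2]>.023];print(c,len(w),np.percentile(w,[2,50,98],axis=0).round(4).tolist(),[np.round(x,4) for x in cv2.minAreaRect(w[:,:2].astype(np.float32))])
```

```text
29.175 [0.3974217  0.04382553 0.21865678] [ 0.08182162 -0.20501624 -0.2664633 ]
wrist 3877 [[0.4787, 0.0193, 0.0267], [0.541, 0.0372, 0.0284], [0.5947, 0.0551, 0.0301]] [array([0.5365, 0.0375]), array([0.036 , 0.1204]), np.float64(86.868)]
scene 424 [[0.4772, 0.0216, 0.0237], [0.5477, 0.0413, 0.0275], [0.6281, 0.0587, 0.0306]] [array([0.5549, 0.0384]), array([0.0403, 0.1597]), np.float64(87.6386)]
```

View pics/w6.png

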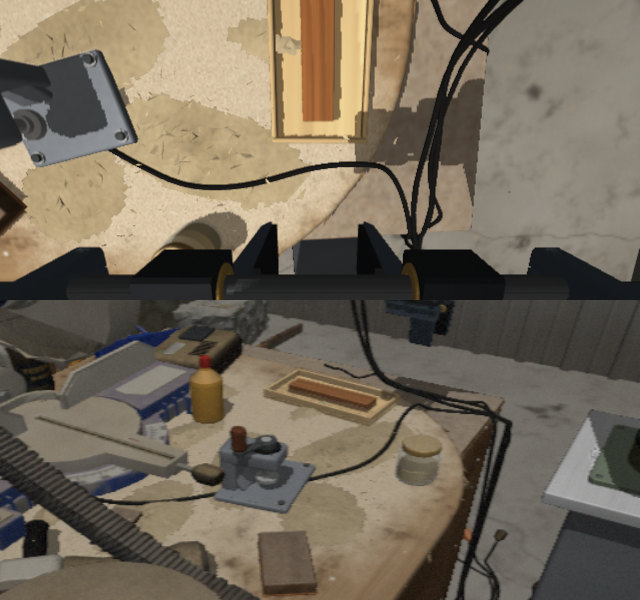

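The batten lies flat in the tray with its top at 28 mm, as expected, at about (332, 393) in the scene view. The bottle, jar and sanding block are where they were.

```bash
python3 -c "
from bench import *
print(sign_off())"
```

```text
the job is handed in; nothing more can be done
None
```

The job is handed in: I wound the crank back about 4.4 turns until it went light, stopped within about a third of a turn of that (sideways force readings stayed at or below about 12 N), then drew the batten out and laid it flat in the tray, with the bottle, jar and sanding block untouched.

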